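# Pack the puzzle and wedge its dovetail lid

### The job

Put the block puzzle away: lay the two L-shaped pieces flat in the puzzle box so that together they fill it, then take the lid from its sloping stand and slide it, narrow end first, along the box's tapered dovetail way until it wedges tight, its ends level with the ends of the box. Leave the lid and pieces released there and do not disturb the other things on the sideboard.

Things in the scene. Friction and masses are not known exactly. Their poses are not given: they have to be found in the camera images.
- puzzle_box: open-topped wooden puzzle box, fixed to the sideboard, 165 long (its x) x 166 wide (y) x 61 mm high; origin at the centre of its underside, z up. Inside, a rectangular tray 140 (x) x 96 (y) mm, its floor 8 mm up. The lid rests on ledges 48 mm up, between two dovetail cheeks 10 mm high that lean inward (25 degrees); it slides in toward the box's +x
- way_mouth (a point): middle of the wide, open -x end of the way, 48 mm up, at ledge height; axes as the box. Toward +x each cheek closes in by 0.08 mm per mm. So the lid can also be set down from above between the cheeks 85 mm or more short of home (there about 2 mm free each side, 95 mm short about 3 mm) and slid on from there; nearer home it is caught under the cheeks. Both ends of the way are open
- tray_floor (a point): centre of the tray's floor, 8 mm above the box's underside; axes as the box. The pieces fit the 140 x 96 mm floor side by side, one turned half round against the other: for instance one at x -30, y -8 mm with its axes along the box's, the other at x 30, y 8 mm turned 180 degrees, leaving about 3 mm all round
- lid_home (a point): where lid_center lies when the lid is home: over the box's middle, 65 mm above the box's underside; axes as the box, +x the way the lid slides in. Here both cheeks grip and the lid stops dead; a push of 10 to 15 N along the way leaves it wedged. Held a little askew or off the middle line it jams on one side some mm short; pushed by the end of its rib it centres itself
- lid_center (a point): lid: light wooden plate 165 long (its x), 10 mm thick, underside 142 wide at its -x end, 116 at its narrow +x end, dovetailed edges; a dark rib 60 (x) x 18 (y) x 24 mm high is centred on top. Point: middle of the rib's line, 17 mm above the underside, 7 above the plate's top; z out of the rib's top. 0.16 kg. It starts on the stand's 27 degree slope, narrow end up and nearest the robot, rib leaning away from it
- piece_dark_center (a point): dark wooden L piece: two arms 88 long, 42 wide, 14 mm thick sharing a corner; they reach 36 mm from the point to -x and -y, 52 mm to +x and +y. On top a light grip bar 40 (x) x 16 (y) x 20 mm high over the centre of mass. Point: on the bar's middle line, 17 mm above the underside, 3 above the plate's top; 34 mm high in all. 0.07 kg
- piece_red_center (a point): red L piece, same shape, sizes and axes as the dark one
- stand: fixed dark wooden stand, 150 x 150 x 98 mm, with a board sloping at 27 degrees, low end toward its -x with an upright lip; origin at the centre of its underside
- lunch_pot: green lunch pot with white screw-top lid, 110 across x 86 mm high, origin under its middle; leave it alone
- stopper: chrome bottle stopper standing on its cap, 42 across x 66 mm high, origin under its middle; leave it alone
- ring_dish: white ceramic ring dish, 90 across x 24 mm high, origin under its middle; leave it alone
Mind the look-alikes: they are no part of the job. There is more than one size of the part that bears piece_dark_center; the job needs the middle-sized. What is shaped like the puzzle_box but black is not meant.

How it is judged:
On the way, in this order (a step that is already met when the one before it is completed fails the run):
1. one of the L pieces lies flat in the box (((x of piece_dark_center in the frame of tray_floor between -0.068 and 0.068 m and y of piece_dark_center in the frame of tray_floor between -0.046 and 0.046 m and z of piece_dark_center in the frame of tray_floor between 0.012 and 0.0205 m and angle between piece_dark_center's own z axis and vertical below 0.06 rad) or (x of piece_red_center in the frame of tray_floor between -0.068 and 0.068 m and y of piece_red_center in the frame of tray_floor between -0.046 and 0.046 m and z of piece_red_center in the frame of tray_floor between 0.012 and 0.0205 m and angle between piece_red_center's own z axis and vertical below 0.06 rad))), for 0.2 s.
2. both L pieces lie flat in the box (x of piece_dark_center in the frame of tray_floor between -0.068 and 0.068 m and y of piece_dark_center in the frame of tray_floor between -0.046 and 0.046 m and z of piece_dark_center in the frame of tray_floor between 0.012 and 0.0205 m and angle between each of piece_dark_center, piece_red_center's own z axis and vertical below 0.06 rad and x of piece_red_center in the frame of tray_floor between -0.068 and 0.068 m and y of piece_red_center in the frame of tray_floor between -0.046 and 0.046 m and z of piece_red_center in the frame of tray_floor between 0.012 and 0.0205 m), for 0.2 s.
3. the lid is slid home in its way (x of lid_center in the frame of lid_home between -0.004 and 0.004 m and y of lid_center in the frame of lid_home between -0.003 and 0.003 m and z of lid_center in the frame of lid_home between -0.003 and 0.003 m and angle between the x axis of lid_center and the x axis of puzzle_box, either way round below 0.04 rad and angle between lid_center's own z axis and vertical below 0.04 rad), for 0.2 s.
At the end, for the whole second after the job is handed in: Both pieces lie flat in the tray (within 4 mm of its floor, tilt under 0.06 rad); lid_center is within 4 mm of lid_home along the way, 3 mm sideways and in height, 0.04 rad in direction and tilt; the lid is at rest and wedged: it presses on the box with over 4 N (its weight alone gives about 2) (all of step 2 and all of step 3 and linear speed of lid below 0.01 m/s and contact force between lid and puzzle_box above 4 N); the robot touches nothing.
It fails at once if the lunch pot is moved more than 25 mm (distance of lunch_pot from where it was at the start of the episode above 0.025 m).
It fails at once if the bottle stopper is moved more than 25 mm (distance of stopper from where it was at the start of the episode above 0.025 m).
It fails at once if the ring dish is moved more than 25 mm (distance of ring_dish from where it was at the start of the episode above 0.025 m).
It also fails if it takes over 72 s, if anything falls off the work surface, if the arm or the gripper's body presses on something with over 40 N, if the wrist force passes 120 N, or if a joint passes its speed limit or range.

### The arm

A 6-joint arm with a two-finger parallel gripper is mounted at the origin on the work surface. World frame = base frame: x ahead of the robot, y to its left, z up, the work surface at z = 0. Lengths are in m, angles in rad, forces in N, time in s.
With the tool pointing down it reaches from about 0.375 to 0.975 m from the base axis. Payload 3.8 kg.
Tool frame: the origin (TCP) lies at the very end of the fingers, on their centre line; the grasp point (between the pads) lies 19 mm behind it (bot.tcp_to_grasp is the z of the grasp point in the tool frame, in m); z points along the fingers, y is the direction in which the jaws open and shut (so a half turn about z gives the same grasp; the last joint's range is limited). The gripper opens to 85 mm and grips with 20 to 120 N. Pads are 22 mm wide; open, the fingers measure 114 mm over their backs; the gripper's body (76 mm by 85 mm) begins 54 mm behind the grasp point. The pads swing forward as they close: fully open they stand 13 mm farther back than shut.
Start: joints at [-1.369, 0.264, 1.604, -0, 1.274, -0.037], TCP at [0.16, -0.656, 0.231] pointing down, gripper open.
Joint ranges: [-2.63, 2.63], [-0.94, 2.18], [0.31, 2.57], [-1.31, 4.45], [0, 2.66], [-2.55, 2.55]. Speed limits (rad/s): [2.57, 2.57, 3.14, 3.14, 3.14, 3.14].

### API

Orientations are given as a rotation vector (axis times angle).
In Python, from workcell import status, vision, job, bot gives the robot as it stands.
- The arm moves only by the tool apply_moves, never from a script. Its argument "deltas" is a list of rows, each a list of 7 numbers: the shift along the tool's x, y, z in m, then the turn, a rotation vector about the tool's x, y, z in rad, then the closure, from 0 (fully open) to 1 (shut). In form: [[x, y, z, rx, ry, rz, jaw], ...]. A call has 1 to 8 rows; each row is the pose to reach, as a shift and turn from the pose commanded when the call began, along the tool's axes at that moment; what a row does not reach only later rows make up. A row lasts 1/12 s, in which the tool goes at most 41.7 mm and 7.16 degrees, less where a joint would pass 70% of its speed; a pose out of reach is approached as far as the arm can. A call with a gripper value outside its range is refused whole. The fingers move at their own pace and stop on an object; "squeeze" is the grip in N (left out, the last holds). Time passes only in rows, so rows that repeat a pose let the fingers close. It gives the time, the measured TCP pose, the force and the opening at its end, in the units of the state.
- status.read_state(): the state, without advancing time (a new reading comes with each control period).
- vision.read_camera(name): name is "side" or "top"; returns the picture (400x640x3 uint8, red, green, blue); there is no depth.
- vision.get_calibration(name): a dict with "fov_y" (degrees; the focal length in pixels is half the picture's height over the tangent of half this angle, whatever the lens; pixels are square), "cx", "cy" (the principal point, pixels), "R" (3x3) and "t" (3): a world point X has camera coordinates R X + t. Camera axes: x right, y down, z forward; pixel columns grow to the right and rows downward; lengths in m; the calibration is good to about 2 mm. A picture is of the moment at which its call begins. get_calibration takes no time and is no camera call.
- job.finish_job(): hands the job in, once; it reports no verdict.
The state is a dict: "time": time; "q": joint angles; "joint_vel": joint speeds; "joint_torque": joint torques, N m; "tool_pos": TCP position; "tcp_rot": TCP orientation; "wrist_force": force on the tool from outside, world axes, zero at the start; "torque": the same for the moment, N m; "width": opening from 0.0 (shut) to 1.0 (fully open).
Only numpy, scipy, OpenCV 4.12 (cv2) and the standard library are available. Lean on these libraries where they do the work, as an engineer would, in place of code of your own. Each camera call takes 0.05 s, during which the arm holds its last target. There are 200 camera calls.

## Working session

There is one attempt and no reset: what is moved stays moved. The work goes in short steps, Python scripts to look and compute and a tool call to move; the robot and the scene stay as the last step left them, time stands still between calls to the robot, and variables do not carry over. Pictures are saved under pics/ and viewed, about 8 in all and at most 12, crops included, and the job is handed in when it is done.

Besides the shell and the picture viewer there is one more tool, called after "Request:" as name(argument=value, ...) on one line, values as JSON. apply_moves: Moves the arm, as the interface text tells. Its arguments: {"type":"object","properties":{"deltas":{"type":"array","items":{"type":"array","items":{"type":"number"}}},"squeeze":{"type":"number"}},"required":["deltas"]}

```bash
mkdir -p pics; python3 - <<'E'
from workcell import status, vision, job, bot
import cv2, numpy as np
print(status.read_state(), bot.tcp_to_grasp)
for n in("side","top"):
    im=vision.read_camera(n); cv2.imwrite(f"pics/{n}0.png",im[:,:,::-1]); c=vision.get_calibration(n); print(n,c, -np.array(c["R"]).T@np.array(c["t"]))
E
```

```text
{'time': 0.0, 'q': array([-1.36891718e+00,  2.64738736e-01,  1.60535946e+00,  1.73763825e-05,
        1.27366755e+00, -3.69082833e-02]), 'joint_vel': array([ 0.00016504,  0.00055315, -0.00067616,  0.0012301 ,  0.00049742,
        0.0004691 ]), 'joint_torque': array([ 1.09262321e-03, -5.15113485e+01, -3.67310214e+01,  1.97899544e-05,
        1.30919844e-02, -9.39390475e-06]), 'tool_pos': array([ 0.15950973, -0.65514996,  0.22997956]), 'tcp_rot': array([-3.11707706e+00, -3.73929833e-01,  2.55066310e-04]), 'wrist_force': array([-0.62293288, -0.26938619,  0.20444349]), 'torque': array([-0.01161338, -0.09242531, -0.03321324]), 'width': 1.0027220403784374} -0.0187
side {'fov_y': 52.33650941106023, 'cx': 315.4526307988718, 'cy': 198.2558092675285, 'R': array([[-0.74324967, -0.66889968,  0.01237503],
       [-0.45105737,  0.48736108, -0.7476807 ],
       [ 0.49409227, -0.56129528, -0.66394309]]), 't': array([0.40025363, 0.26269144, 0.91308164])} [-0.0351693   0.65221236  0.79769042]
top {'fov_y': 57.81149961728702, 'cx': 325.2386323114705, 'cy': 205.0129384592526, 'R': array([[-0.02348964, -0.99944112, -0.02378405],
       [-0.98848639,  0.02677611, -0.14892175],
       [ 0.14947537,  0.02001209, -0.98856291]]), 't': array([0.06442446, 0.51783372, 1.1266771 ])} [0.34497442 0.02797571 1.19244017]
```

View pics/top0.png

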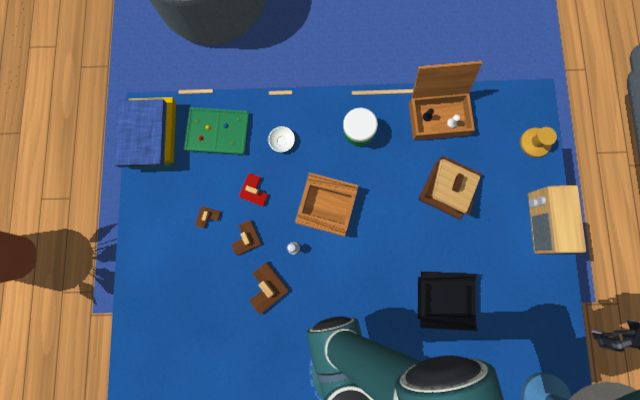

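View pics/side0.png

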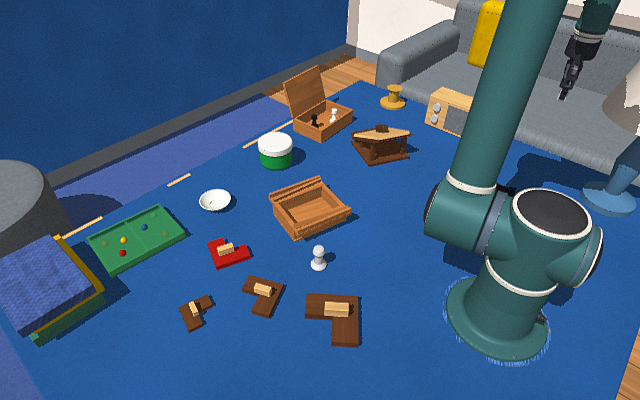

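The dark L pieces in the top view are small (207,216), middle (247,238) and large (268,288). I choose the middle one. The red L is unique at (253,190). The wooden box is at (328,204); the black one at (447,300) and the open chess box at (443,105) are look-alikes. The lid is at (458,185) on its stand. I'll check this in a close crop.

```bash
python3 - <<'E'
import cv2, numpy as np
t=cv2.imread("pics/top0.png"); s=cv2.imread("pics/side0.png")
up=lambda im,k:cv2.resize(im,None,fx=k,fy=k,interpolation=cv2.INTER_CUBIC)
a=up(t[165:255,190:370],4.4); b=up(t[145:225,410:490],3.2);c=up(s[165:245,260:360],3.2); d=up(s[115:170,345:415],3.2)
W=np.zeros((600,800,3),np.uint8)
W[:a.shape[0],:a.shape[1]]=a
k=a.shape[0]
x=0
for e in (b,c,d):
    h=min(e.shape[0],600-k); w=min(e.shape[1],800-x); W[k:k+h,x:x+w]=e[:h,:w]; x+=w
cv2.imwrite("pics/crop1.png",W)
E
```

```text
(no output)
```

View pics/crop1.png

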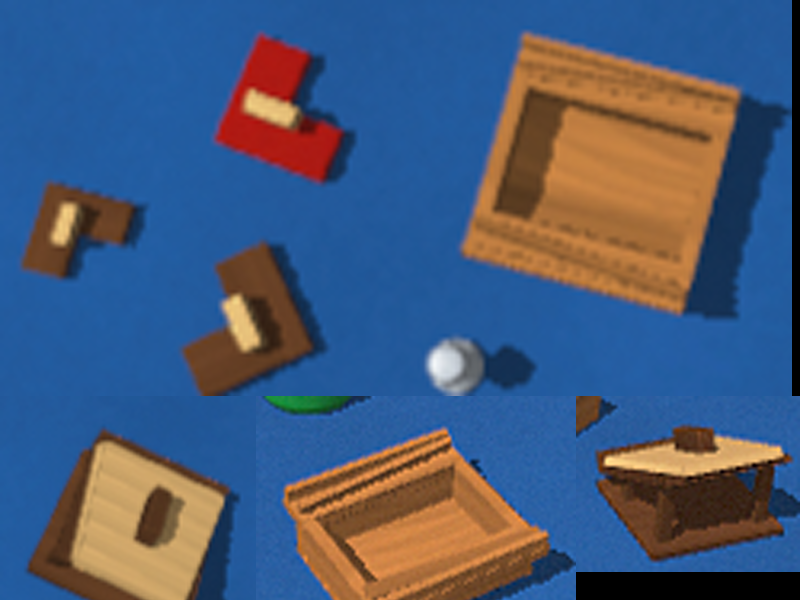

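The crop confirms the middle dark L, the red L and the orange box, whose cheeks run left to right in the top view. The lid's narrow end appears to be at the lower right. Next I'll measure with masks, contours and rays.

```bash
cat > h.py <<'E'
import cv2, numpy as np
from workcell import vision
def cam(n):
    c=vision.get_calibration(n); f=200/np.tan(np.radians(c["fov_y"])/2)
    return f,c["cx"],c["cy"],np.array(c["R"]),np.array(c["t"])
def ray(n,uv,z):
    f,cx,cy,R,t=cam(n); uv=np.atleast_2d(uv).astype(float)
    d=np.c_[(uv[:,0]-cx)/f,(uv[:,1]-cy)/f,np.ones(len(uv))]@R; o=-R.T@t
    return (o+d*((z-o[2])/d[:,2])[:,None])
def proj(n,X):
    f,cx,cy,R,t=cam(n); p=np.atleast_2d(X)@R.T+t
    return np.c_[cx+f*p[:,0]/p[:,2],cy+f*p[:,1]/p[:,2]]
def biggest(m,box):
    x0,y0,x1,y1=box; k=np.zeros_like(m); k[y0:y1,x0:x1]=m[y0:y1,x0:x1]
    cs,_=cv2.findContours(k,cv2.RETR_EXTERNAL,cv2.CHAIN_APPROX_NONE)
    return max(cs,key=cv2.contourArea)[:,0,:]
def masks(im):
    h=cv2.cvtColor(im,cv2.COLOR_BGR2HSV); H,S,V=[h[:,:,i].astype(int) for i in range(3)]
    nb=((H<35)|(H>170))&(S>60)&(V>40)
    light=(H>8)&(H<35)&(V>165)&(S<150)&(S>40)
    return (nb*255).astype(np.uint8),(light*255).astype(np.uint8)
E
python3 - <<'E'
from h import *
B={"top":{"dark":(228,218,264,258),"red":(236,170,270,210),"box":(292,168,365,242)},
   "side":{"dark":(238,270,288,320),"red":(203,233,253,272),"box":(262,172,356,242)}}
for n in B:
    im=cv2.imread(f"pics/{n}0.png"); nb,li=masks(im)
    for k,b in B[n].items():
        c=biggest(nb,b)
        if k=="box":
            p=cv2.approxPolyDP(c,4,True)[:,0]; print(n,k,p.tolist()); print(np.round(ray(n,p,.061)[:,:2]*1000).tolist()); continue
        W=ray(n,c,.010)[:,:2]*1000; (ctr,sz,a)=cv2.minAreaRect(W.astype(np.float32))
        Z=np.zeros(nb.shape,np.uint8); cv2.drawContours(Z,[c],-1,255,-1)
        cl=biggest(li&Z,b); Wb=ray(n,cl,.034)[:,:2]*1000; rb=cv2.minAreaRect(Wb.astype(np.float32))
        ys,xs=np.nonzero(Z); cm=ray(n,np.c_[xs,ys],.010)[:,:2].mean(0)*1000
        print(n,k,"rect",np.round(ctr,1),np.round(sz,1),round(a,1),"mass",cm.round(1),"bar",np.round(rb[0],1),np.round(rb[1],1),round(rb[2],1))
        print("  corners",np.round(cv2.boxPoints((ctr,sz,a))).tolist(), "barcorners",np.round(cv2.boxPoints(rb)).tolist())
# rectified views of the box and lid from the top camera
im=cv2.imread("pics/top0.png"); out=[]
for (x0,y0,z) in ((.36,.025,.055),(.36,.025,.048)):
    g=np.array([[x0+.13,y0+.13,z],[x0+.13,y0-.13,z],[x0-.13,y0-.13,z],[x0-.13,y0+.13,z]])
    H=cv2.getPerspectiveTransform(proj("top",g).astype(np.float32),np.float32([[0,0],[390,0],[390,390],[0,390]]))
    out.append(cv2.warpPerspective(im,H,(390,390),flags=cv2.INTER_CUBIC))
s=cv2.imread("pics/side0.png")
out[1]=cv2.resize(s[165:265,260:360],(390,390),interpolation=cv2.INTER_CUBIC)
cv2.imwrite("pics/box1.png",np.hstack(out))
E
```

```text
top dark rect [423.9 323.4] [87.7 88.5] 23.9 mass [419.8 313.3] bar [419.9 313.8] [39.6 15.4] 22.2
  corners [[366.0, 346.0], [402.0, 265.0], [482.0, 301.0], [446.0, 382.0]] barcorners [[399.0, 313.0], [404.0, 299.0], [441.0, 314.0], [435.0, 328.0]]
top red rect [583.8 282.8] [89.2 86.2] 67.3 mass [579.7 292.9] bar [579.  293.5] [38.5 16.9] 67.8
  corners [[527.0, 258.0], [606.0, 225.0], [641.0, 307.0], [561.0, 341.0]] barcorners [[564.0, 279.0], [580.0, 272.0], [594.0, 308.0], [578.0, 314.0]]
top box [[309, 173], [295, 222], [344, 235], [357, 186]]
[[621.0, 100.0], [465.0, 147.0], [420.0, -5.0], [574.0, -51.0]]
side dark rect [422.8 324.3] [91.4 94.4] 23.6 mass [417.8 315.2] bar [415. 318.] [45.1 26.1] 21.1
  corners [[362.0, 349.0], [400.0, 263.0], [484.0, 299.0], [446.0, 386.0]] barcorners [[389.0, 322.0], [399.0, 298.0], [441.0, 314.0], [431.0, 338.0]]
side red rect [581.2 282.9] [89.4 98.6] 67.2 mass [576.  292.4] bar [571.2 297.6] [39.9 30.6] 67.7
  corners [[518.0, 261.0], [609.0, 223.0], [644.0, 305.0], [553.0, 343.0]] barcorners [[549.0, 285.0], [578.0, 273.0], [593.0, 310.0], [565.0, 322.0]]
side box [[318, 175], [269, 193], [274, 215], [294, 241], [345, 220], [351, 212]]
[[576.0, -51.0], [622.0, 100.0], [548.0, 151.0], [447.0, 181.0], [401.0, 40.0], [408.0, 6.0]]
```

View pics/box1.png

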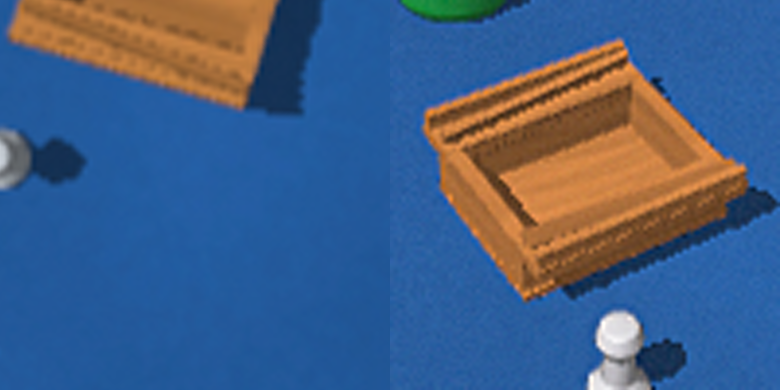

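The box centre is near (0.52, 0.05). The rectified window was wrongly placed, so I'll redo it aligned to the box to see which end tapers.

```bash
python3 - <<'E'
from h import *
out=[]
a=np.radians(-107); ex=np.array([np.cos(a),np.sin(a)]); ey=np.array([-ex[1],ex[0]]); c0=np.array([.520,.048])
for n in("top","side"):
    im=cv2.imread(f"pics/{n}0.png")
    g=np.array([[*(c0+ex*i*.1+ey*j*.1),.061] for i,j in((-1,1),(1,1),(1,-1),(-1,-1))])
    H=cv2.getPerspectiveTransform(proj(n,g).astype(np.float32),np.float32([[0,0],[400,0],[400,400],[0,400]]))
    out.append(cv2.warpPerspective(im,H,(400,400),flags=cv2.INTER_CUBIC))
cv2.imwrite("pics/box2.png",np.hstack(out))
E
```

```text
(no output)
```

View pics/box2.png

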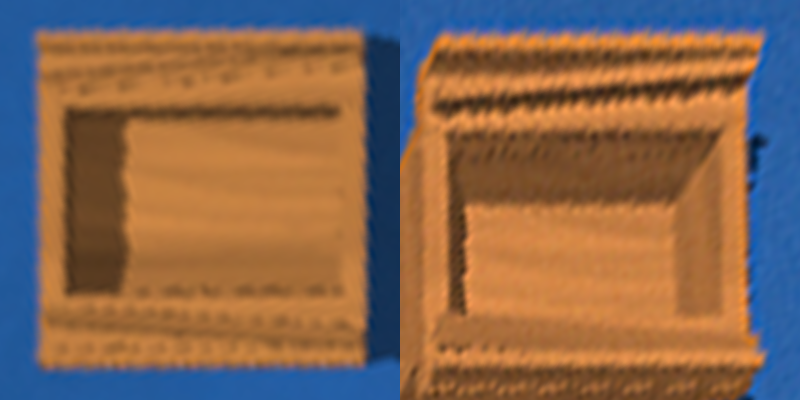

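The cheeks diverge toward the right of the rectified view, at yaw about -107°. So box +x points at yaw about +73° and the lid enters from the -y side. The box is at about (0.520, 0.048). I'll add a helper for the move deltas and measure the lid.

```bash
cat >> h.py <<'E'
from scipy.spatial.transform import Rotation as Ro
from workcell import status
def tool(yaw,pitch=0,roll=0):  # tool x at yaw, z down; pitch turns about tool y, then roll about tool x
    return Ro.from_euler('z',yaw,degrees=True)*Ro.from_euler('x',180,degrees=True)*Ro.from_euler('yx',[pitch,roll],degrees=True)
def delta(pos,Rt,frm=None):
    s=status.read_state(); p,R=(s["tool_pos"],Ro.from_rotvec(s["tcp_rot"])) if frm is None else frm
    d=np.r_[R.inv().apply(np.array(pos)-p),(R.inv()*Rt).as_rotvec()]
    print("t",round(s["time"],2),"pos",s["tool_pos"].round(4),"F",s["wrist_force"].round(1),"w",round(s["width"],3),"q",s["q"].round(2),"\n delta",d.round(4).tolist()); return d
E
python3 - <<'E'
from h import *
im=cv2.imread("pics/top0.png"); nb,li=masks(im)
c=biggest(nb,(292,168,365,242)); r=cv2.minAreaRect((ray("top",c,.061)[:,:2]*1000).astype(np.float32)); print("box",r)
for n,b in(("top",(415,145,490,225)),("side",(345,110,415,170))):
    i=cv2.imread(f"pics/{n}0.png"); m=masks(i)[1]; c=biggest(m,b); p=cv2.approxPolyDP(cv2.convexHull(c),2.5,True)[:,0]; print(n,"lid poly",p.tolist())
    h=cv2.cvtColor(i,cv2.COLOR_BGR2HSV); Z=np.zeros(m.shape,np.uint8); cv2.drawContours(Z,[cv2.convexHull(c)],-1,255,-1)
    k=((h[:,:,2]<110)*255).astype(np.uint8)&cv2.erode(Z,np.ones((3,3))); 
    if n=="top": k=k; 
    c=biggest(k,b); print("  rib",cv2.minAreaRect(c),c.min(0),c.max(0))
c=cv2.imread("pics/top0.png")[150:220,415:490]; d=cv2.imread("pics/side0.png")[105:175,345:420]
cv2.imwrite("pics/lid.png",cv2.resize(np.hstack([c,d]),None,fx=5.3,fy=5.3,interpolation=cv2.INTER_CUBIC))
R=Ro.from_rotvec(status.read_state()["tcp_rot"])
delta((.52,-.2,.23),R); delta((.4195,.3133,.12),tool(23.5),((.52,-.2,.23),R))
E
```

```text
box ((520.4539794921875, 46.61653137207031), (163.2138671875, 167.66448974609375), 72.96121215820312)
top lid poly [[441, 160], [479, 177], [465, 211], [433, 197]]
  rib ((458.0500183105469, 182.34999084472656), (7.905693531036377, 17.708751678466797), 18.43494987487793) [452 174] [463 191]
side lid poly [[409, 133], [382, 139], [354, 136], [388, 128]]
  rib ((381.96929931640625, 130.7538604736328), (2.4806947708129883, 11.907333374023438), 82.87498474121094) [376 129] [388 132]
t 0.1 pos [ 0.1595 -0.6552  0.2301] F [-0.3 -0.3 -0.1] w 0.998 q [-1.37  0.26  1.61  0.    1.27 -0.04] 
 delta [0.4579, -0.357, 0.0009, 0.0, 0.0, 0.0]
t 0.1 pos [ 0.1595 -0.6552  0.2301] F [-0.3 -0.3 -0.1] w 0.998 q [-1.37  0.26  1.61  0.    1.27 -0.04] 
 delta [0.0238, -0.5223, 0.1111, -0.0021, -0.0003, -0.1713]
```

View pics/lid.png

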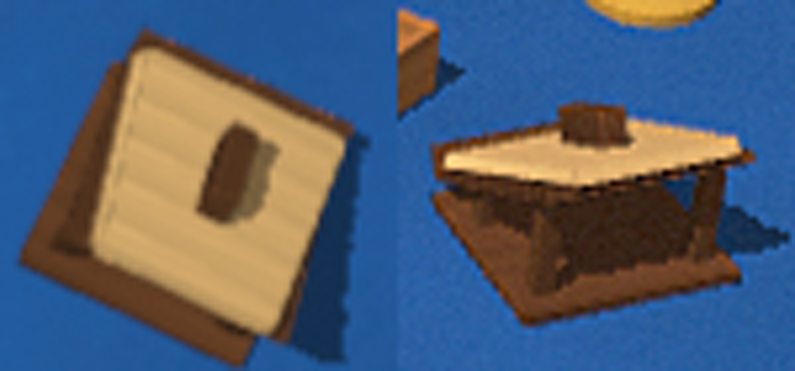

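The picture shows the lid's rib at top (458,182), and the lip end at the far upper right. Now I'll start moving toward the dark piece.

Request:
apply_moves(deltas=[[0.458,-0.357,0,0,0,0,0],[0.458,-0.357,0,0,0,0,0],[0.458,-0.357,0,0,0,0,0],[0.458,-0.357,0,0,0,0,0],[0.458,-0.357,0,0,0,0,0],[0.458,-0.357,0,0,0,0,0],[0.458,-0.357,0,0,0,0,0],[0.458,-0.357,0,0,0,0,0]], squeeze=40)

```text
time: 0.77
tool_pos: [0.3672, -0.3925, 0.2308]
tcp_rot: [-3.119, -0.373, 0.0]
wrist_force: [0.4, -0.3, 0.4]
width: 0.999
```

```bash
python3 - <<'E'
from h import *
delta((.50,.05,.22),tool(23.5)); delta((.4195,.3133,.11),tool(23.5))
E
```

```text
t 0.77 pos [ 0.3672 -0.3925  0.2308] F [ 0.4 -0.3  0.4] w 0.999 q [-0.87  0.    1.9   0.    1.24  0.47] 
 delta [0.2335, -0.3987, 0.011, -0.0006, 0.0002, -0.1718]
t 0.77 pos [ 0.3672 -0.3925  0.2308] F [ 0.4 -0.3  0.4] w 0.999 q [-0.87  0.    1.9   0.    1.24  0.47] 
 delta [0.2175, -0.6735, 0.1212, -0.0006, 0.0002, -0.1718]
```

Request:
apply_moves(deltas=[[0.234,-0.399,0.01,0,0,-0.172,0],[0.234,-0.399,0.01,0,0,-0.172,0],[0.234,-0.399,0.01,0,0,-0.172,0],[0.234,-0.399,0.01,0,0,-0.172,0],[0.234,-0.399,0.01,0,0,-0.172,0],[0.234,-0.399,0.01,0,0,-0.172,0],[0.234,-0.399,0.01,0,0,-0.172,0],[0.234,-0.399,0.01,0,0,-0.172,0]])

```text
time: 1.43
tool_pos: [0.4622, -0.0733, 0.2238]
tcp_rot: [3.076, 0.64, -0.0]
wrist_force: [0.9, -0.3, 0.3]
width: 1.001
```

```bash
python3 - <<'E'
from h import *
delta((.4195,.3133,.11),tool(23.5))
E
```

```text
t 1.43 pos [ 0.4622 -0.0733  0.2238] F [ 0.9 -0.3  0.3] w 1.001 q [-0.21 -0.13  2.04 -0.    1.24  0.95] 
 delta [0.1152, -0.3715, 0.1138, 0.0, 0.0001, 0.0005]
```

Request:
apply_moves(deltas=[[0.115,-0.372,0.114,0,0,0,0],[0.115,-0.372,0.114,0,0,0,0],[0.115,-0.372,0.114,0,0,0,0],[0.115,-0.372,0.114,0,0,0,0],[0.115,-0.372,0.114,0,0,0,0],[0.115,-0.372,0.114,0,0,0,0],[0.115,-0.372,0.114,0,0,0,0],[0.115,-0.372,0.114,0,0,0,0]])

```text
time: 2.1
tool_pos: [0.426, 0.2444, 0.1297]
tcp_rot: [3.075, 0.641, -0.0]
wrist_force: [0.7, -0.5, 0.4]
width: 1.004
```

```bash
python3 - <<'E'
from h import *
delta((.4195,.3133,.06),tool(23.5));delta((.4195,.3133,.019),tool(23.5))
E
```

```text
t 2.1 pos [0.426  0.2444 0.1297] F [ 0.7 -0.5  0.4] w 1.004 q [ 0.47  0.    2.09 -0.    1.04  1.63] 
 delta [0.0216, -0.0658, 0.0697, 0.0001, 0.0001, 0.0009]
t 2.1 pos [0.426  0.2444 0.1297] F [ 0.7 -0.5  0.4] w 1.004 q [ 0.47  0.    2.09 -0.    1.04  1.63] 
 delta [0.0216, -0.0658, 0.1107, 0.0001, 0.0001, 0.0009]
```

Request:
apply_moves(deltas=[[0.022,-0.066,0.065,0,0,0,0],[0.022,-0.066,0.065,0,0,0,0],[0.022,-0.066,0.065,0,0,0,0],[0.022,-0.066,0.065,0,0,0,0],[0.022,-0.066,0.065,0,0,0,0]])

```text
time: 2.52
tool_pos: [0.4201, 0.3113, 0.0648]
tcp_rot: [3.074, 0.643, -0.003]
wrist_force: [-0.1, -1.0, 0.4]
width: 1.001
```

```bash
python3 - <<'E'
from h import *
delta((.4195,.3133,.019),tool(23.5))
E
```

```text
t 2.52 pos [0.4201 0.3113 0.0648] F [-0.1 -1.   0.4] w 1.001 q [ 0.59  0.15  2.08 -0.    0.92  1.75] 
 delta [0.0003, -0.0021, 0.0458, 0.001, 0.0024, 0.0022]
```

Request:
apply_moves(deltas=[[0,-0.002,0.025,0,0,0,0],[0,-0.002,0.046,0,0,0,0],[0,-0.002,0.046,0,0,0,0.3],[0,-0.002,0.046,0,0,0,1],[0,-0.002,0.046,0,0,0,1],[0,-0.002,0.046,0,0,0,1],[0,-0.002,0.046,0,0,0,1],[0,-0.002,0.046,0,0,0,1]])

```text
time: 3.18
tool_pos: [0.4213, 0.3143, 0.0211]
tcp_rot: [-3.075, -0.64, -0.004]
wrist_force: [1.7, 1.9, 0.5]
width: 0.172
```

```bash
python3 - <<'E'
from h import *
delta((.4195,.3133,.018),tool(23.5))
E
```

```text
t 3.18 pos [0.4213 0.3143 0.0211] F [1.7 1.9 0.5] w 0.172 q [ 0.59  0.21  2.1  -0.    0.83  1.75] 
 delta [-0.002, 0.0002, 0.0031, -0.0005, -0.0029, 0.0003]
```

Request:
apply_moves(deltas=[[0,0,0,0,0,0,1],[0,0,-0.03,0,0,0,1],[0,0,-0.07,0,0,0,1],[0,0,-0.11,0,0,0,1],[0,0,-0.11,0,0,0,1],[0,0,-0.11,0,0,0,1]])

```text
time: 3.68
tool_pos: [0.4223, 0.3154, 0.1331]
tcp_rot: [-3.073, -0.64, -0.011]
wrist_force: [0.5, -1.5, -1.4]
width: 0.177
```

```bash
cat >> h.py <<'E'
BC=np.array([.5205,.047]); BY=73.0
def box(x,y,z=0): return np.r_[BC+Ro.from_euler('z',BY,degrees=True).apply([x,y,0])[:2],z]
E
python3 - <<'E'
from h import *
print(box(-.030,-.008))
delta(box(-.030+.002,-.008,.13),tool(73))
im=vision.read_camera("side"); cv2.imwrite("pics/a.png",im[:,:,::-1]); im=vision.read_camera("top");cv2.imwrite("pics/at.png",im[:,:,::-1])
im=cv2.imread("pics/at.png"); cv2.imwrite("pics/v7.png",np.hstack([cv2.resize(cv2.imread("pics/a.png")[160:320,170:330],(400,400)),cv2.resize(im[150:310,190:350],(400,400))]))
E
```

```text
[0.51937929 0.01597188 0.        ]
t 3.68 pos [0.4223 0.3154 0.1331] F [ 0.5 -1.5 -1.4] w 0.177 q [0.59 0.06 2.03 0.   1.04 1.75] 
 delta [-0.0293, 0.3117, 0.0024, 0.0019, -0.0076, -0.8631]
```

View pics/v7.png

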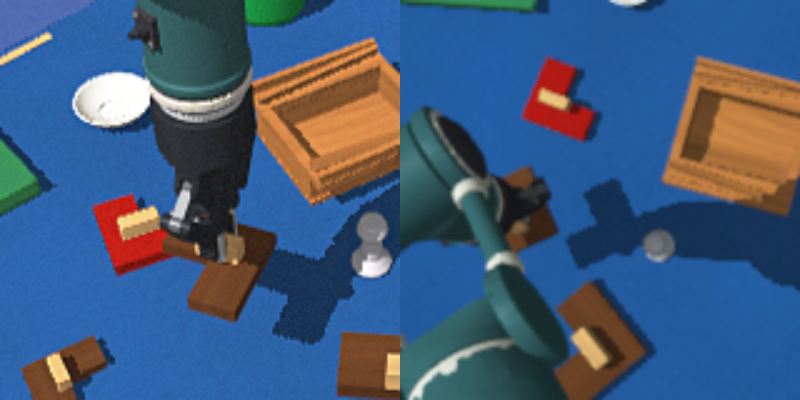

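The dark piece is held level. Now over to the box.

Request:
apply_moves(deltas=[[-0.029,0.312,0,0.002,-0.008,-0.863,1],[-0.029,0.312,0,0.002,-0.008,-0.863,1],[-0.029,0.312,0,0.002,-0.008,-0.863,1],[-0.029,0.312,0,0.002,-0.008,-0.863,1],[-0.029,0.312,0,0.002,-0.008,-0.863,1],[-0.029,0.312,0,0.002,-0.008,-0.863,1],[-0.029,0.312,0,0.002,-0.008,-0.863,1],[-0.029,0.312,0,0.002,-0.008,-0.863,1]])

```text
time: 4.45
tool_pos: [0.5123, 0.0265, 0.1267]
tcp_rot: [-2.517, -1.874, 0.018]
wrist_force: [1.1, 0.7, -0.4]
width: 0.173
```

Request:
apply_moves(deltas=[[0,0,0,0,0,0,1],[0,0,0,0,0,0,1],[0,0,0,0,0,0,1],[0,0,0,0,0,0,1]])

```text
time: 4.78
tool_pos: [0.5128, 0.0289, 0.1279]
tcp_rot: [-2.523, -1.867, 0.016]
wrist_force: [-0.8, -0.3, -0.0]
width: 0.173
```

```bash
python3 - <<'E'
from h import *
delta(box(-.030+.002,-.008,.09),tool(73))
E
```

```text
t 4.78 pos [0.5128 0.0289 0.1279] F [-0.8 -0.3 -0. ] w 0.173 q [ 0.01  0.06  2.04 -0.    1.05  0.31] 
 delta [-0.0082, 0.0104, 0.0379, -0.0081, 0.0067, -0.0]
```

Request:
apply_moves(deltas=[[-0.008,0.0104,0.0,-0.008,0.007,0,1],[-0.008,0.0104,0.02,-0.008,0.007,0,1],[-0.008,0.0104,0.038,-0.008,0.007,0,1],[-0.008,0.0104,0.038,-0.008,0.007,0,1],[-0.008,0.0104,0.038,-0.008,0.007,0,1]])

```text
time: 5.2
tool_pos: [0.5197, 0.0184, 0.09]
tcp_rot: [-2.523, -1.87, 0.001]
wrist_force: [-0.4, 0.2, -1.3]
width: 0.177
```

```bash
python3 - <<'E'
from h import *
delta(box(-.030+.002,-.008,.031),tool(73))
n="side"; im=vision.read_camera(n)[:,:,::-1].copy(); c=proj(n,[box(x,y,z) for x,y,z in((-.0825,-.083,.061),(-.0825,.083,.061),(.0825,.083,.061),(.0825,-.083,.061),(-.07,-.048,.008),(-.07,.048,.008),(.07,.048,.008),(.07,-.048,.008))])
for u,v in c: cv2.circle(im,(int(round(u)),int(round(v))),1,(255,0,255),-1)
cv2.imwrite("pics/v8.png",cv2.resize(im[140:260,240:380],(700,600),interpolation=cv2.INTER_CUBIC))
E
```

```text
t 5.2 pos [0.5197 0.0184 0.09  ] F [-0.4  0.2 -1.3] w 0.177 q [-0.01  0.11  2.07  0.    0.97  0.28] 
 delta [-0.0004, 0.0005, 0.059, -0.001, 0.0002, 0.0017]
```

View pics/v8.png

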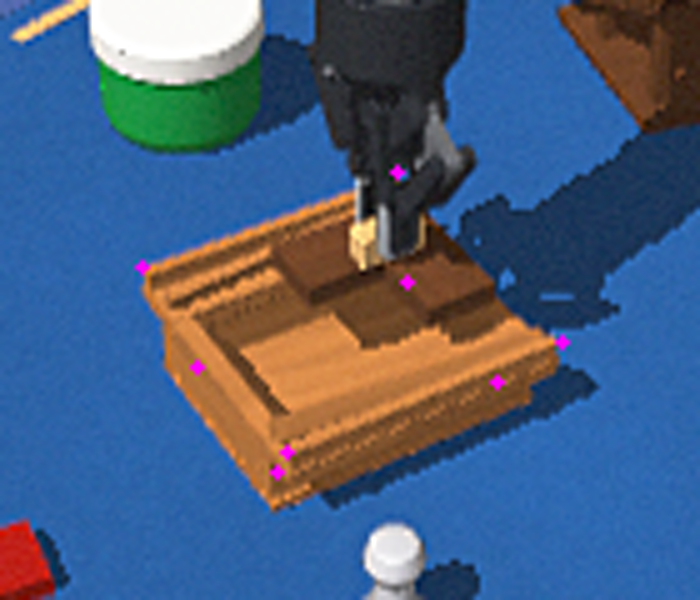

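The box's projected corners agree with the picture to within about a pixel. Next I'll check the held piece's corners against the prediction.

```bash
python3 - <<'E'
from h import *
n="side"; im=vision.read_camera(n)[:,:,::-1]
P=[box(-.030+x/1000,-.008+y/1000,.083) for x,y in((-36,-36),(52,-36),(52,6),(6,6),(6,52),(-36,52))]
print("pred",proj(n,P).round(1).tolist())
print("dx1mm,dy1mm px",(proj(n,[box(.001,0,.083),box(0,.001,.083)])-proj(n,[box(0,0,.083)])).round(2).tolist())
h=cv2.cvtColor(im,cv2.COLOR_BGR2HSV); m=((h[:,:,0]<20)&(h[:,:,1]>90)&(h[:,:,2]<105)&(h[:,:,2]>30)).astype(np.uint8)*255
c=biggest(m,(285,178,345,212)); print(cv2.approxPolyDP(c,1.5,True)[:,0].tolist())
E
```

```text
pred [[321.5, 177.4], [294.0, 187.6], [301.6, 196.4], [316.4, 190.7], [325.4, 200.5], [338.8, 195.2]]
dx1mm,dy1mm px [[-0.32, 0.12], [0.19, 0.21]]
[[338, 204], [335, 202], [338, 196], [325, 201], [317, 193], [327, 189], [330, 192], [334, 192], [326, 184], [317, 193], [314, 192], [301, 197], [294, 189], [292, 193], [285, 196], [295, 192], [302, 200], [316, 195], [314, 199], [318, 197], [320, 199], [318, 201], [320, 200], [324, 204], [327, 203], [330, 207]]
```

Prediction and picture agree to within about 1 px. Lowering.

Request:
apply_moves(deltas=[[0,0,0.015,0,0,0,1],[0,0,0.03,0,0,0,1],[0,0,0.04,0,0,0,1],[0,0,0.05,0,0,0,1],[0,0,0.057,0,0,0,1],[0,0,0.06,0,0,0,1],[0,0,0.06,0,0,0,1]])

```text
time: 5.88
tool_pos: [0.5213, 0.017, 0.0308]
tcp_rot: [2.525, 1.868, 0.002]
wrist_force: [-0.6, -0.5, -0.6]
width: 0.173
```

```bash
python3 - <<'E'
from h import *
delta(box(-.030+.002,-.008,.029),tool(73))
E
```

```text
t 5.88 pos [0.5213 0.017  0.0308] F [-0.6 -0.5 -0.6] w 0.173 q [-0.02  0.19  2.1  -0.    0.85  0.28] 
 delta [0.0004, -0.0016, 0.0018, 0.0018, -0.0004, -0.0003]
```

Request:
apply_moves(deltas=[[0,-0.0015,0.003,0,0,0,1],[0,-0.0015,0.003,0,0,0,1],[0,-0.0015,0.003,0,0,0,0.6],[0,-0.0015,0.003,0,0,0,0.6],[0,-0.0015,0.003,0,0,0,0.6],[0,-0.0015,-0.03,0,0,0,0.6],[0,-0.0015,-0.07,0,0,0,0.6],[0,-0.0015,-0.1,0,0,0,0.6]])

```text
time: 6.55
tool_pos: [0.5201, 0.0174, 0.1332]
tcp_rot: [2.524, 1.867, 0.004]
wrist_force: [0.8, -0.3, 0.9]
width: 0.399
```

```bash
python3 - <<'E'
from h import *
delta((.5793,.2932,.11),tool(67.3))
E
```

```text
t 6.55 pos [0.5201 0.0174 0.1332] F [ 0.8 -0.3  0.9] w 0.399 q [-0.01  0.05  2.04 -0.    1.05  0.28] 
 delta [0.281, -0.0241, 0.0234, 0.003, -0.001, 0.0991]
```

Request:
apply_moves(deltas=[[0.281,-0.024,0,0.003,0,0.099,0.3],[0.281,-0.024,0,0.003,0,0.099,0],[0.281,-0.024,0,0.003,0,0.099,0],[0.281,-0.024,0.02,0.003,0,0.099,0],[0.281,-0.024,0.03,0.003,0,0.099,0],[0.281,-0.024,0.05,0.003,0,0.099,0],[0.281,-0.024,0.07,0.003,0,0.099,0],[0.281,-0.024,0.07,0.003,0,0.099,0]])

```text
time: 7.22
tool_pos: [0.5779, 0.2967, 0.0577]
tcp_rot: [-2.611, -1.744, 0.004]
wrist_force: [-0.6, -0.9, -0.6]
width: 1.004
```

Request:
apply_moves(deltas=[[0,0,0,0,0,0,0],[0,0,0,0,0,0,0],[0,0,0,0,0,0,0]])

```text
time: 7.47
tool_pos: [0.58, 0.2921, 0.0625]
tcp_rot: [-2.616, -1.74, -0.002]
wrist_force: [-0.5, -1.1, 0.7]
width: 0.999
```

```bash
python3 - <<'E'
from h import *
delta((.5793,.2932,.019),tool(67.3))
im=vision.read_camera("side")[:,:,::-1]; cv2.imwrite("pics/b.png",im)
h=cv2.cvtColor(im,cv2.COLOR_BGR2HSV); 
P=[box(-.030+x/1000,-.008+y/1000,.022) for x,y in((-36,-36),(52,-36),(52,6),(6,6),(6,52),(-36,52))]
print("pred",proj("side",P).round(1).tolist())
im=vision.read_camera("top")[:,:,::-1]; cv2.imwrite("pics/bt.png",im)
E
```

```text
t 7.47 pos [0.58   0.2921 0.0625] F [-0.5 -1.1  0.7] w 0.999 q [0.43 0.36 1.81 0.   0.97 0.82] 
 delta [0.0008, -0.0011, 0.0435, 0.0006, -0.001, -0.0005]
pred [[321.0, 193.8], [294.4, 204.1], [301.8, 213.0], [316.1, 207.3], [324.8, 217.2], [337.6, 211.8]]
```

Now I'll grasp red and view the dark piece in the tray.

Request:
apply_moves(deltas=[[0.001,-0.001,0.025,0,0,0,0],[0.001,-0.001,0.044,0,0,0,0],[0.001,-0.001,0.044,0,0,0,0.3],[0.001,-0.001,0.044,0,0,0,1],[0.001,-0.001,0.044,0,0,0,1],[0.001,-0.001,0.044,0,0,0,1],[0.001,-0.001,0.044,0,0,0,1],[0.001,-0.001,0.044,0,0,0,1]])

```text
time: 8.23
tool_pos: [0.5803, 0.295, 0.0194]
tcp_rot: [-2.615, -1.741, -0.006]
wrist_force: [1.6, 0.2, 1.2]
width: 0.177
```

```bash
python3 - <<'E'
from h import *
delta((.5793,.2932,.019),tool(67.3))
o=[]
for n,f in(("side","b"),("top","bt")):
    im=cv2.imread(f"pics/{f}.png")
    g=np.array([[*box(i*.1,j*.1)[:2],.022] for i,j in((-1,1),(1,1),(1,-1),(-1,-1))])
    H=cv2.getPerspectiveTransform(proj(n,g).astype(np.float32),np.float32([[0,0],[400,0],[400,400],[0,400]]))
    w=cv2.warpPerspective(im,H,(400,400),flags=cv2.INTER_CUBIC)
    for x,y in((-66,-44),(22,-44),(22,-2),(-24,-2),(-24,44),(-66,44)): cv2.circle(w,(200+2*x,200-2*y),2,(255,0,255),-1)
    o.append(w)
cv2.imwrite("pics/v9.png",np.hstack(o))
E
```

```text
t 8.23 pos [0.5803 0.295  0.0194] F [1.6 0.2 1.2] w 0.177 q [0.43 0.42 1.83 0.   0.9  0.83] 
 delta [-0.002, -0.0002, 0.0004, 0.0019, -0.003, 0.0001]
```

View pics/v9.png

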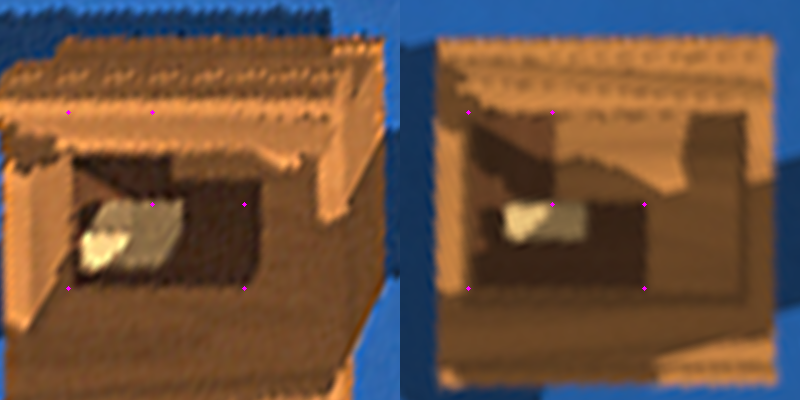

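In the top view the dark piece lies where intended, with its edges at the marks. The bright bar is at (545,222). Now lift red and carry it over.

Request:
apply_moves(deltas=[[0,0,-0.03,0,0,0,1],[0,0,-0.07,0,0,0,1],[0,0,-0.1,0,0,0,1],[0,0,-0.1,0,0,0,1],[0,0,-0.1,0,0,0,1]])

```text
time: 8.65
tool_pos: [0.5814, 0.2956, 0.1215]
tcp_rot: [2.614, 1.741, 0.012]
wrist_force: [0.4, -0.4, -1.6]
width: 0.178
```

```bash
python3 - <<'E'
from h import *
delta(box(.033,.008,.11),tool(73))
E
```

```text
t 8.65 pos [0.5814 0.2956 0.1215] F [ 0.4 -0.4 -1.6] w 0.178 q [0.43 0.3  1.77 0.   1.07 0.83] 
 delta [-0.2209, 0.0284, 0.0103, 0.0051, -0.0059, -0.0991]
```

Request:
apply_moves(deltas=[[-0.221,0.028,0,0.005,-0.006,-0.099,1],[-0.221,0.028,0,0.005,-0.006,-0.099,1],[-0.221,0.028,0,0.005,-0.006,-0.099,1],[-0.221,0.028,0,0.005,-0.006,-0.099,1],[-0.221,0.028,0.01,0.005,-0.006,-0.099,1],[-0.221,0.028,0.02,0.005,-0.006,-0.099,1],[-0.221,0.028,0.03,0.005,-0.006,-0.099,1],[-0.221,0.028,0.03,0.005,-0.006,-0.099,1]])

```text
time: 9.32
tool_pos: [0.5162, 0.0787, 0.0837]
tcp_rot: [-2.524, -1.862, 0.02]
wrist_force: [-0.2, -0.7, -0.9]
width: 0.179
```

```bash
python3 - <<'E'
from h import *
delta(box(.033,.008,.09),tool(73))
n="side"; im=vision.read_camera(n)[:,:,::-1]
P=[box(.031-x/1000,.008-y/1000,.084) for x,y in((-36,-36),(52,-36),(52,6),(6,6),(6,52),(-36,52))]
print("pred",proj(n,P).round(1).tolist())
h=cv2.cvtColor(im,cv2.COLOR_BGR2HSV); m=(((h[:,:,0]<6)|(h[:,:,0]>172))&(h[:,:,1]>150)&(h[:,:,2]>150)).astype(np.uint8)*255
c=biggest(m,(260,150,365,240)); print(cv2.approxPolyDP(c,1.5,True)[:,0].tolist())
E
```

```text
t 9.32 pos [0.5162 0.0787 0.0837] F [-0.2 -0.7 -0.9] w 0.179 q [ 0.1   0.13  2.06 -0.    0.97  0.41] 
 delta [0.0039, 0.0053, -0.0064, -0.0116, 0.0071, -0.0026]
pred [[295.1, 212.3], [324.5, 200.6], [316.2, 191.6], [301.3, 197.3], [293.0, 187.6], [279.2, 192.7]]
[[283, 196], [284, 201], [297, 217], [299, 214], [317, 207], [314, 203], [307, 207], [298, 207], [294, 199], [295, 191]]
```

Request:
apply_moves(deltas=[[0.004,0.005,-0.006,-0.011,0.007,-0.002,1],[0.004,0.005,-0.006,-0.011,0.007,-0.002,1],[0.004,0.005,-0.006,-0.011,0.007,-0.002,1],[0.004,0.005,-0.006,-0.011,0.007,-0.002,1]])

```text
time: 9.7
tool_pos: [0.5266, 0.0831, 0.0942]
tcp_rot: [2.519, 1.87, 0.01]
wrist_force: [-0.9, 0.5, -0.6]
width: 0.175
```

```bash
python3 - <<'E'
from h import *
delta(box(.033,.008,.03),tool(73))
n="side"; im=vision.read_camera(n)[:,:,::-1]; cv2.imwrite("pics/c.png",im)
z=status.read_state()["tool_pos"][2]-.0195+.014
P=[box(.031-x/1000,.008-y/1000,z) for x,y in((-36,-36),(52,-36),(52,6),(6,6),(6,52),(-36,52))]
print("pred",proj(n,P).round(1).tolist())
h=cv2.cvtColor(im,cv2.COLOR_BGR2HSV); m=(((h[:,:,0]<6)|(h[:,:,0]>172))&(h[:,:,1]>150)&(h[:,:,2]>90)).astype(np.uint8)*255
c=biggest(m,(260,150,365,240)); print(cv2.approxPolyDP(c,1.2,True)[:,0].tolist())
E
```

```text
t 9.7 pos [0.5266 0.0831 0.0942] F [-0.9  0.5 -0.6] w 0.175 q [ 0.11  0.12  2.04 -0.    0.97  0.4 ] 
 delta [-0.0035, -0.0038, 0.0642, 0.0072, -0.0029, 0.0032]
pred [[295.0, 211.0], [324.5, 199.4], [316.2, 190.4], [301.3, 196.1], [292.9, 186.4], [279.1, 191.4]]
[[278, 192], [278, 195], [294, 214], [322, 203], [322, 199], [315, 191], [307, 194], [307, 197], [304, 200], [294, 203], [290, 199], [291, 187]]
```

Request:
apply_moves(deltas=[[-0.0025,-0.0025,0.005,0.004,0,0.002,1],[-0.0025,-0.0025,0.005,0.004,0,0.002,1],[-0.0025,-0.0025,0.005,0.004,0,0.002,1],[-0.0025,-0.0025,0.005,0.004,0,0.002,1],[-0.0025,-0.0025,0.005,0.004,0,0.002,1],[-0.0025,-0.0025,0.005,0.004,0,0.002,1]])

```text
time: 10.25
tool_pos: [0.5226, 0.0804, 0.0884]
tcp_rot: [2.526, 1.868, 0.005]
wrist_force: [-0.3, -1.0, -0.6]
width: 0.176
```

```bash
python3 - <<'E'
from h import *
delta(box(.033,.008,.03),tool(73))
n="side"; im=vision.read_camera(n)[:,:,::-1]; cv2.imwrite("pics/c.png",im)
delta(box(.033,.008,.03),tool(73))
z=status.read_state()["tool_pos"][2]-.0195+.014
P=[box(.031-x/1000,.008-y/1000,z) for x,y in((-36,-36),(52,-36),(52,6),(6,6),(6,52),(-36,52))]
print("pred",proj(n,P).round(1).tolist())
h=cv2.cvtColor(im,cv2.COLOR_BGR2HSV); m=(((h[:,:,0]<6)|(h[:,:,0]>172))&(h[:,:,1]>150)&(h[:,:,2]>90)).astype(np.uint8)*255
c=biggest(m,(260,150,365,240)); print(cv2.approxPolyDP(c,1.2,True)[:,0].tolist())
E
```

```text
t 10.25 pos [0.5226 0.0804 0.0884] F [-0.3 -1.  -0.6] w 0.176 q [0.1  0.12 2.05 0.   0.96 0.4 ] 
 delta [0.0003, -0.0003, 0.0584, 0.0018, -0.0023, -0.0004]
t 10.3 pos [0.5226 0.0804 0.0884] F [ 0.6  0.4 -0.8] w 0.179 q [0.1  0.12 2.05 0.   0.96 0.4 ] 
 delta [0.0003, -0.0004, 0.0584, 0.0019, -0.0023, -0.0004]
pred [[295.1, 212.6], [324.5, 201.0], [316.2, 191.9], [301.3, 197.6], [293.0, 187.9], [279.2, 193.0]]
[[280, 194], [280, 198], [295, 216], [324, 205], [324, 201], [317, 193], [312, 194], [305, 202], [296, 205], [292, 201], [293, 189]]
```

Aligned to within a pixel. Lower and release.

Request:
apply_moves(deltas=[[0,0,0.015,0,0,0,1],[0,0,0.03,0,0,0,1],[0,0,0.04,0,0,0,1],[0,0,0.05,0,0,0,1],[0,0,0.057,0,0,0,1],[0,0,0.06,0,0,0,1],[0,0,0.06,0,0,0,1]])

```text
time: 10.88
tool_pos: [0.5224, 0.0805, 0.0279]
tcp_rot: [-2.525, -1.868, -0.003]
wrist_force: [-0.2, 0.4, -1.3]
width: 0.174
```

```bash
python3 - <<'E'
from h import *
delta(box(.033,.008,.0275),tool(73))
E
```

```text
t 10.88 pos [0.5224 0.0805 0.0279] F [-0.2  0.4 -1.3] w 0.174 q [0.1  0.21 2.09 0.   0.84 0.4 ] 
 delta [0.0004, 0.0, 0.0004, 0.0007, -0.0017, -0.0003]
```

Request:
apply_moves(deltas=[[0,0,0.001,0,0,0,1],[0,0,0.001,0,0,0,0.6],[0,0,0.001,0,0,0,0.6],[0,0,0.001,0,0,0,0.6],[0,0,-0.03,0,0,0,0.6],[0,0,-0.07,0,0,0,0.6],[-0.05,0,-0.11,0,0,0,0.6],[-0.09,0,-0.15,0,0,0,0.6]])

```text
time: 11.55
tool_pos: [0.5045, 0.0204, 0.1547]
tcp_rot: [2.522, 1.872, 0.007]
wrist_force: [1.0, -0.1, -0.3]
width: 0.401
```

```bash
python3 - <<'E'
from h import *
from scipy.spatial.transform import Rotation
T=np.float64([(441,160),(479,177),(465,211),(433,197)]); S=np.float64([(354,136),(388,128),(409,133),(382,139)])
def P(n):
    f,cx,cy,R,t=cam(n); return np.array([[f,0,cx],[0,f,cy],[0,0,1]])@np.c_[R,t]
X=cv2.triangulatePoints(P("top"),P("side"),T.T,S.T); X=(X[:3]/X[3]).T
print((X*1000).round(1).tolist()); 
print("reproj",(proj("top",X)-T).round(1).tolist(),(proj("side",X)-S).round(1).tolist())
c=X.mean(0); ax=(X[2]+X[3]-X[0]-X[1]); print("centre",c,"yaw",np.degrees(np.arctan2(ax[1],ax[0])),"slope",np.degrees(np.arctan2(ax[2],np.hypot(*ax[:2]))),"len",np.linalg.norm(ax)/2)
print([np.linalg.norm(X[i]-X[j]).round(4) for i,j in((0,1),(2,3),(0,3),(1,2))])
# rib mask, top & side
for n,b in(("top",(440,165,475,200)),("side",(365,118,400,140))):
    im=cv2.imread(f"pics/{n}0.png"); h=cv2.cvtColor(im,cv2.COLOR_BGR2HSV); print(n); 
    m=((h[:,:,2]<100)&(h[:,:,1]>110)).astype(np.uint8)*255; k=biggest(m,b); print(cv2.minAreaRect(k),cv2.approxPolyDP(k,1.2,True)[:,0].tolist())
im=vision.read_camera("top")[:,:,::-1]; cv2.imwrite("pics/d.png",im); s=vision.read_camera("side")[:,:,::-1]
cv2.imwrite("pics/v10.png",np.hstack([cv2.resize(im[160:250,285:375],(400,400)),cv2.resize(s[160:250,265:355],(400,400))]))
delta((.5,-.2,.25),tool(73))
E
```

```text
[[660.8, -334.4, 23.6], [599.2, -451.1, 29.0], [478.5, -373.0, 97.4], [521.0, -280.4, 100.6]]
reproj [[0.1, 0.2], [0.1, 0.1], [0.5, 0.8], [1.0, 1.5]] [[-0.2, -0.0], [-0.1, -0.0], [-0.7, -0.1], [-1.4, -0.2]]
centre [ 0.56488005 -0.35971588  0.06266517] yaw 153.1406070667026 slope 26.454677415219464 len 0.1631266474032622
[np.float64(0.1321), np.float64(0.1019), np.float64(0.1685), np.float64(0.1592)]
top
((457.8500061035156, 182.45001220703125), (7.589465618133545, 17.39252471923828), 18.434947967529297) [[460, 174], [456, 177], [453, 185], [453, 189], [456, 191], [459, 189], [463, 178]]
side
((381.5, 128.0), (6.0, 13.0), 90.0) [[375, 128], [376, 131], [388, 131], [386, 125], [378, 125]]
t 11.65 pos [0.5071 0.0175 0.1587] F [0.6 0.3 0. ] w 0.404 q [-0.01 -0.    2.04  0.    1.09  0.28] 
 delta [-0.2096, 0.0584, -0.0913, 0.012, -0.0037, -0.0025]
```

View pics/v10.png

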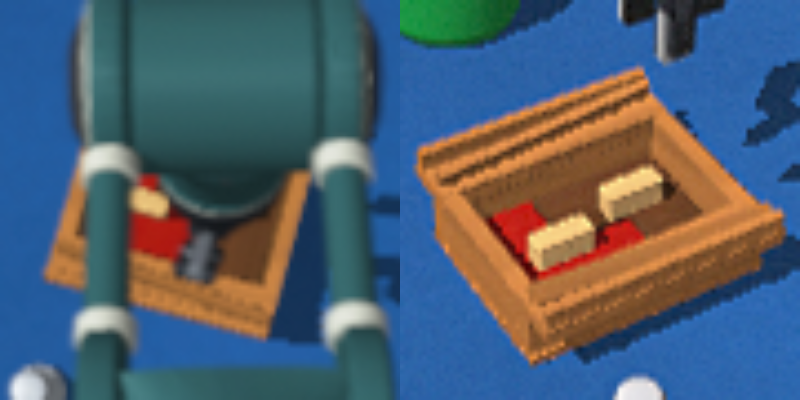

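Both pieces lie flat in the tray: red upper left, dark lower right, with the bars clear of each other. Next I'll fit the lid pose to its corner points and give it a 27° slope.

```bash
python3 - <<'E'
from h import *
from scipy.optimize import least_squares
T=np.float64([(441,160),(479,177),(465,211),(433,197)]); S=np.float64([(354,136),(388,128),(409,133),(382,139)])
L=np.array([[-82.5,-66.3,10],[-82.5,66.3,10],[82.5,53.3,10],[82.5,-53.3,10]])/1000
def m(p,L=L):
    s=np.array([p[4],p[4],1]); return p[:3]+Ro.from_euler('zy',[p[3],-27],degrees=True).apply(L*s-[0,0,.01])
r=least_squares(lambda p:np.r_[(proj("top",m(p))-T).ravel(),(proj("side",m(p))-S).ravel()],[.565,-.36,.063,153,1.],x_scale=[.01,.01,.01,5,.05])
print(r.x.round(4),r.fun.round(1)); p=r.x
for k in (.004,): 
    tcp=m(p,np.array([[0,0,.01+k]]))[0]; hov=m(p,np.array([[0,0,.01+k+.09]]))[0]
print("tcp",tcp,"hover",hov, "rib top centre px", proj("top",m(p,np.array([[0,0,.034]]))).round(1),proj("side",m(p,np.array([[0,0,.034]]))).round(1))
delta((.5,-.2,.25),tool(110,10)); delta(hov,tool(p[3],27),((.5,-.2,.25),tool(110,10)))
E
```

```text
[ 5.619000e-01 -3.576000e-01  6.590000e-02  1.673095e+02  7.023000e-01] [  4.9   6.3  -4.1  -5.   -4.4  -4.8   5.    4.9   9.2 -13.1  -4.7 -11.
  -8.9  11.7   2.1  11.4]
tcp [ 0.56004956 -0.35764551  0.06942059] hover [ 0.51919041 -0.35764551  0.14961118] rib top centre px [[457.3 189. ]] [[386.3 129.2]]
t 11.65 pos [0.5071 0.0175 0.1587] F [0.6 0.3 0. ] w 0.404 q [-0.01 -0.    2.04  0.    1.09  0.28] 
 delta [-0.2096, 0.0584, -0.0913, 0.0693, 0.1687, -0.6455]
t 11.65 pos [0.5071 0.0175 0.1587] F [0.6 0.3 0. ] w 0.404 q [-0.01 -0.    2.04  0.    1.09  0.28] 
 delta [-0.1698, -0.0359, 0.072, 0.3185, 0.2715, -0.9518]
```

```bash
cat > lid.py <<'E'
from h import *
from scipy.optimize import least_squares
T=np.float64([(441,160),(479,177),(465,211),(433,197)]); S=np.float64([(354,136),(388,128),(409,133),(382,139)])
L=np.array([[-82.5,-66.3,10],[-82.5,66.3,10],[82.5,53.3,10],[82.5,-53.3,10]])/1000
def m(p,L=L):
    s=np.array([p[4],p[4],1]); return p[:3]+Ro.from_euler('ZY',[p[3],-27],degrees=True).apply(L*s-[0,0,.01])
r=least_squares(lambda p:np.r_[(proj("top",m(p))-T).ravel(),(proj("side",m(p))-S).ravel()],[.565,-.36,.063,153,1.],x_scale=[.01,.01,.01,5,.05])
p=r.x
E
python3 - <<'E'
from lid import *
print(r.x.round(4),r.fun.round(1))
for k in (.004,): 
    tcp=m(p,np.array([[0,0,.01+k]]))[0]; hov=m(p,np.array([[0,0,.01+k+.09]]))[0]
print("tcp",tcp,"hover",hov, "rib top centre px", proj("top",m(p,np.array([[0,0,.034]]))).round(1),proj("side",m(p,np.array([[0,0,.034]]))).round(1))
g=((.53,-.2,.25),tool(115,10))
delta(*g); delta(hov,tool(p[3],27),g)
E
```

```text
[ 5.652000e-01 -3.596000e-01  6.250000e-02  1.532421e+02  9.842000e-01] [ 0.2  0.5 -0.6 -0.   1.   1.2  0.7  0.6  0.2 -0.3 -0.6  0.8 -0.  -0.5
 -2.3 -0.2]
tcp [ 0.56678416 -0.36043644  0.06607312] hover [ 0.60326797 -0.37883213  0.1462637 ] rib top centre px [[458.6 181.6]] [[381.3 126.6]]
t 11.65 pos [0.5071 0.0175 0.1587] F [0.6 0.3 0. ] w 0.404 q [-0.01 -0.    2.04  0.    1.09  0.28] 
 delta [-0.2007, 0.087, -0.091, 0.0769, 0.1674, -0.7325]
t 11.65 pos [0.5071 0.0175 0.1587] F [0.6 0.3 0. ] w 0.404 q [-0.01 -0.    2.04  0.    1.09  0.28] 
 delta [-0.2081, -0.0092, 0.0686, 0.2125, 0.2856, -0.6352]
```

The fit residuals are around 1 px and the rib prediction matches its mask. Moving to the lid.

Request:
apply_moves(deltas=[[-0.2,0.087,-0.09,0.077,0.167,-0.733,0.3],[-0.2,0.087,-0.09,0.077,0.167,-0.733,0],[-0.2,0.087,-0.09,0.077,0.167,-0.733,0],[-0.2,0.087,-0.09,0.077,0.167,-0.733,0],[-0.2,0.087,-0.09,0.077,0.167,-0.733,0],[-0.2,0.087,-0.09,0.077,0.167,-0.733,0],[-0.2,0.087,-0.09,0.077,0.167,-0.733,0],[-0.2,0.087,-0.09,0.077,0.167,-0.733,0]])

```text
time: 12.32
tool_pos: [0.5301, -0.201, 0.2434]
tcp_rot: [-1.603, -2.518, -0.133]
wrist_force: [-0.3, 0.8, 0.3]
width: 1.001
```

```bash
python3 - <<'E'
from lid import *
hov=m(p,np.array([[0,0,.014+.09]]))[0]; delta(hov,tool(p[3],27))
E
```

```text
t 12.32 pos [ 0.5301 -0.201   0.2434] F [-0.3  0.8  0.3] w 1.001 q [-0.47  0.15  1.73  0.1   1.41 -0.93] 
 delta [-0.2062, -0.0084, 0.0619, 0.2065, 0.2808, -0.6358]
```

Request:
apply_moves(deltas=[[-0.206,-0.008,0.062,0.2065,0.281,-0.636,0],[-0.206,-0.008,0.062,0.2065,0.281,-0.636,0],[-0.206,-0.008,0.062,0.2065,0.281,-0.636,0],[-0.206,-0.008,0.062,0.2065,0.281,-0.636,0],[-0.206,-0.008,0.062,0.2065,0.281,-0.636,0],[-0.206,-0.008,0.062,0.2065,0.281,-0.636,0],[-0.206,-0.008,0.062,0.2065,0.281,-0.636,0],[-0.206,-0.008,0.062,0.2065,0.281,-0.636,0]])

```text
time: 12.98
tool_pos: [0.6018, -0.3718, 0.1412]
tcp_rot: [-0.619, -2.599, -0.152]
wrist_force: [-1.1, 0.5, 0.3]
width: 1.001
```

Request:
apply_moves(deltas=[[0,0,0,0,0,0,0],[0,0,0,0,0,0,0],[0,0,0,0,0,0,0]])

```text
time: 13.23
tool_pos: [0.6023, -0.3731, 0.1478]
tcp_rot: [-0.619, -2.608, -0.148]
wrist_force: [0.2, -0.8, 0.5]
width: 1.001
```

```bash
python3 - <<'E'
from lid import *
tcp=m(p,np.array([[0,0,.015]]))[0]; delta(tcp,tool(p[3],27))
E
```

```text
t 13.23 pos [ 0.6023 -0.3731  0.1478] F [ 0.2 -0.8  0.5] w 1.001 q [-0.57  0.7   1.2  -0.05  1.71 -1.67] 
 delta [-0.0037, -0.0046, 0.0888, -0.0007, 0.0008, 0.001]
```

Request:
apply_moves(deltas=[[-0.004,-0.0045,0.03,0,0,0,0],[-0.004,-0.0045,0.055,0,0,0,0],[-0.004,-0.0045,0.07,0,0,0,0],[-0.004,-0.0045,0.08,0,0,0,0],[-0.004,-0.0045,0.088,0,0,0,0],[-0.004,-0.0045,0.088,0,0,0,0],[-0.004,-0.0045,0.088,0,0,0,0.3]])

```text
time: 13.82
tool_pos: [0.5675, -0.3615, 0.0658]
tcp_rot: [-0.618, -2.605, -0.149]
wrist_force: [1.2, 0.4, 0.9]
width: 0.881
```

```bash
python3 - <<'E'
from lid import *
tcp=m(p,np.array([[0,0,.015]]))[0]; delta(tcp,tool(p[3],27))
s=vision.read_camera("side")[:,:,::-1]
t=vision.read_camera("top")[:,:,::-1]
cv2.imwrite("pics/v11.png",np.hstack([cv2.resize(t[140:230,410:500],(400,400)),cv2.resize(s[90:180,335:425],(400,400))]))
E
```

```text
t 13.82 pos [ 0.5675 -0.3615  0.0658] F [1.2 0.4 0.9] w 0.881 q [-0.58  0.7   1.36 -0.05  1.55 -1.67] 
 delta [0.0011, 0.0006, -0.0007, -0.0005, -0.0018, 0.0014]
```

View pics/v11.png

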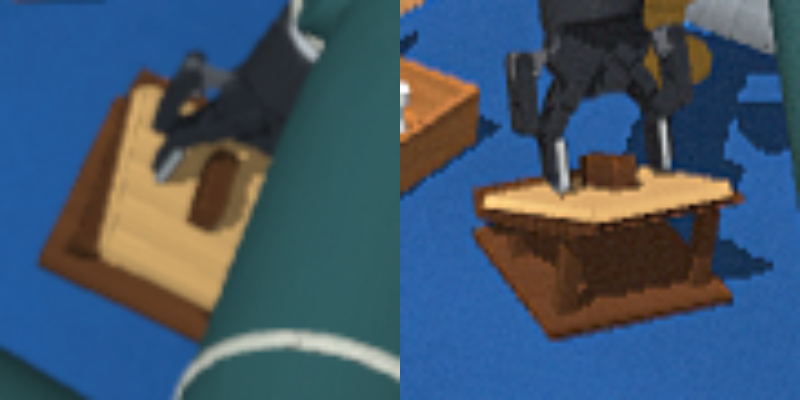

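The jaws straddle the rib, with the fingers just clear of the plate. Close and lift.

Request:
apply_moves(deltas=[[0,0,0,0,0,0,0.6],[0,0,0,0,0,0,1],[0,0,0,0,0,0,1],[0,0,0,0,0,0,1],[0,0,0,0,0,0,1],[0,0,0,0,0,0,1]], squeeze=70)

```text
time: 14.42
tool_pos: [0.5713, -0.3632, 0.0697]
tcp_rot: [-0.621, -2.613, -0.147]
wrist_force: [4.4, -1.2, 11.5]
width: 0.195
```

```bash
python3 - <<'E'
from lid import *
tcp=m(p,np.array([[0,0,.015]]))[0]; delta(tcp,tool(p[3],27))
q=m(p,np.array([[0,0,.015+.09]]))[0]; delta(q,tool(p[3],27))
E
```

```text
t 14.42 pos [ 0.5713 -0.3632  0.0697] F [ 4.4 -1.2 11.5] w 0.195 q [-0.58  0.7   1.35 -0.05  1.55 -1.67] 
 delta [0.0031, 0.0004, 0.0046, 0.0002, 0.0066, 0.0003]
t 14.42 pos [ 0.5713 -0.3632  0.0697] F [ 4.4 -1.2 11.5] w 0.195 q [-0.58  0.7   1.35 -0.05  1.55 -1.67] 
 delta [0.0025, 0.0004, -0.0854, 0.0002, 0.0066, 0.0003]
```

Request:
apply_moves(deltas=[[0,0,-0.015,0,0,0,1],[0,0,-0.04,0,0,0,1],[0,0,-0.08,0,0,0,1],[0,0,-0.12,0,0,0,1],[0,0,-0.12,0,0,0,1]])

```text
time: 14.83
tool_pos: [0.6218, -0.3893, 0.181]
tcp_rot: [-0.621, -2.619, -0.143]
wrist_force: [0.0, -0.4, 0.1]
width: 0.196
```

```bash
python3 - <<'E'
from lid import *
w=((.53,-.22,.20),tool(110,8)); delta(*w); e=box(-.19,0,.12); print(e); delta(e,tool(73),w)
E
```

```text
t 14.83 pos [ 0.6218 -0.3893  0.181 ] F [ 0.  -0.4  0.1] w 0.196 q [-0.57  0.72  1.1  -0.05  1.77 -1.67] 
 delta [0.1502, 0.1101, 0.0527, -0.2248, -0.3025, 0.7256]
[ 0.46494938 -0.1346979   0.12      ]
t 14.83 pos [ 0.6218 -0.3893  0.181 ] F [ 0.  -0.4  0.1] w 0.196 q [-0.57  0.72  1.1  -0.05  1.77 -1.67] 
 delta [0.0903, -0.032, 0.0935, -0.0451, -0.1347, 0.6447]
```

Request:
apply_moves(deltas=[[0.15,0.11,0.053,-0.225,-0.302,0.726,1],[0.15,0.11,0.053,-0.225,-0.302,0.726,1],[0.15,0.11,0.053,-0.225,-0.302,0.726,1],[0.15,0.11,0.053,-0.225,-0.302,0.726,1],[0.15,0.11,0.053,-0.225,-0.302,0.726,1],[0.15,0.11,0.053,-0.225,-0.302,0.726,1],[0.15,0.11,0.053,-0.225,-0.302,0.726,1],[0.15,0.11,0.053,-0.225,-0.302,0.726,1]])

```text
time: 15.5
tool_pos: [0.5239, -0.2162, 0.1945]
tcp_rot: [-1.729, -2.465, -0.12]
wrist_force: [-0.7, 0.4, -1.6]
width: 0.193
```

```bash
python3 - <<'E'
from lid import *
delta(box(-.19,0,.12),tool(73))
E
```

```text
t 15.5 pos [ 0.5239 -0.2162  0.1945] F [-0.7  0.4 -1.6] w 0.193 q [-0.49  0.16  1.8   0.1   1.3  -0.87] 
 delta [0.0844, -0.027, 0.0884, -0.0567, -0.1428, 0.6426]
```

Request:
apply_moves(deltas=[[0.084,-0.027,0.088,-0.057,-0.143,0.643,1],[0.084,-0.027,0.088,-0.057,-0.143,0.643,1],[0.084,-0.027,0.088,-0.057,-0.143,0.643,1],[0.084,-0.027,0.088,-0.057,-0.143,0.643,1],[0.084,-0.027,0.088,-0.057,-0.143,0.643,1],[0.084,-0.027,0.088,-0.057,-0.143,0.643,1],[0.084,-0.027,0.088,-0.057,-0.143,0.643,1],[0.084,-0.027,0.088,-0.057,-0.143,0.643,1]])

```text
time: 16.17
tool_pos: [0.4664, -0.136, 0.1193]
tcp_rot: [-2.52, -1.871, 0.001]
wrist_force: [-0.6, -0.3, -1.7]
width: 0.198
```

Request:
apply_moves(deltas=[[0,0,0,0,0,0,1],[0,0,0,0,0,0,1],[0,0,0,0,0,0,1],[0,0,0,0,0,0,1]])

```text
time: 16.5
tool_pos: [0.4657, -0.1361, 0.1189]
tcp_rot: [-2.523, -1.867, 0.001]
wrist_force: [0.1, 0.1, -1.6]
width: 0.196
```

```bash
python3 - <<'E'
from h import *
delta(box(-.095,0,.12),tool(73))
st=status.read_state(); tp=st["tool_pos"]; R=Ro.from_rotvec(st["tcp_rot"])
L=np.array([[-82.5,-66.3],[-82.5,66.3],[82.5,53.3],[82.5,-53.3]])/1000
X=tp+R.apply(np.c_[L[:,0],-L[:,1],np.zeros(4)])   # plate top at TCP height
for n in("top","side"):
    im=vision.read_camera(n)[:,:,::-1]; cv2.imwrite(f"pics/e_{n}.png",im)
    h=cv2.cvtColor(im,cv2.COLOR_BGR2HSV); m=((h[:,:,0]>8)&(h[:,:,0]<30)&(h[:,:,1]>40)&(h[:,:,1]<150)&(h[:,:,2]>150)).astype(np.uint8)*255
    q=proj(n,X); u0,v0=(q.min(0)-12).astype(int); u1,v1=(q.max(0)+12).astype(int)
    c=biggest(m,(u0,v0,u1,v1)); print(n,"pred",q.round(1).tolist()); print("  obs",cv2.approxPolyDP(cv2.convexHull(c),1.8,True)[:,0].tolist())
E
```

```text
t 16.5 pos [ 0.4657 -0.1361  0.1189] F [ 0.1  0.1 -1.6] w 0.196 q [-0.34  0.01  2.11  0.    1.02 -0.04] 
 delta [0.0962, -0.0011, -0.001, -0.0029, -0.001, 0.0002]
top pred [[420.5, 203.2], [410.0, 246.3], [356.6, 227.0], [365.7, 192.9]]
  obs [[366, 193], [378, 195], [380, 202], [374, 234], [356, 227]]
side pred [[376.8, 142.0], [406.0, 165.0], [354.6, 181.3], [332.7, 160.6]]
  obs [[333, 161], [362, 149], [401, 163], [404, 169], [353, 184], [333, 164]]
```

The lid is level and centred on the tool to within a pixel. Set it over the mouth, 95 mm short, and lower it.

Request:
apply_moves(deltas=[[0.035,-0.001,0.01,-0.002,0,0,1],[0.07,-0.001,0.02,-0.002,0,0,1],[0.096,-0.001,0.03,-0.002,0,0,1],[0.096,-0.001,0.035,-0.002,0,0,1],[0.096,-0.001,0.035,-0.002,0,0,1],[0.096,-0.001,0.035,-0.002,0,0,1]])

```text
time: 17.1
tool_pos: [0.4921, -0.0438, 0.0837]
tcp_rot: [-2.523, -1.869, 0.001]
wrist_force: [-0.3, 0.1, -2.8]
width: 0.193
```

```bash
python3 - <<'E'
from h import *
delta(box(-.095,0,.060),tool(73))
E
```

```text
t 17.1 pos [ 0.4921 -0.0438  0.0837] F [-0.3  0.1 -2.8] w 0.193 q [-0.14  0.07  2.13  0.    0.95  0.16] 
 delta [0.0001, 0.0007, 0.0237, -0.0018, -0.0003, 0.0012]
```

Request:
apply_moves(deltas=[[0,0.0007,0.006,-0.002,0,0.001,1],[0,0.0007,0.012,-0.002,0,0.001,1],[0,0.0007,0.017,-0.002,0,0.001,1],[0,0.0007,0.021,-0.002,0,0.001,1],[0,0.0007,0.0235,-0.002,0,0.001,1],[0,0.0007,0.0235,-0.002,0,0.001,1]])

```text
time: 17.6
tool_pos: [0.4924, -0.044, 0.0596]
tcp_rot: [-2.526, -1.867, -0.0]
wrist_force: [0.4, -0.5, -1.8]
width: 0.193
```

```bash
python3 - <<'E'
from h import *
delta(box(-.095,0,.058),tool(73))
E
```

```text
t 17.6 pos [ 0.4924 -0.044   0.0596] F [ 0.4 -0.5 -1.8] w 0.193 q [-0.14  0.1   2.14  0.    0.9   0.16] 
 delta [0.0003, 0.0002, 0.0016, -0.0004, -0.0006, -0.0013]
```

Request:
apply_moves(deltas=[[0,0,0.001,0,0,0,1],[0,0,0.002,0,0,0,1],[0,0,0.002,0,0,0,1],[0,0,0.002,0,0,0,1]])

```text
time: 17.93
tool_pos: [0.4935, -0.0438, 0.0587]
tcp_rot: [2.525, 1.867, 0.003]
wrist_force: [0.0, 0.5, -1.4]
width: 0.191
```

```bash
python3 - <<'E'
from h import *
delta(box(-.01,0,.058),tool(73))
for n in("top","side"): cv2.imwrite(f"pics/f_{n}.png",vision.read_camera(n)[:,:,::-1])
E
```

```text
t 17.93 pos [ 0.4935 -0.0438  0.0587] F [ 0.   0.5 -1.4] w 0.191 q [-0.14  0.1   2.14  0.    0.89  0.16] 
 delta [0.0848, -0.0007, 0.0008, 0.0017, -0.0009, -0.0007]
```

Request:
apply_moves(deltas=[[0,-0.0007,0.001,0,0,0,1],[0,-0.0007,0.002,0,0,0,1],[0,-0.0007,0.003,0,0,0,1],[0,-0.0007,0.003,0,0,0,1]])

```text
time: 18.37
tool_pos: [0.4936, -0.0439, 0.0582]
tcp_rot: [2.525, 1.867, 0.003]
wrist_force: [-6.2, -1.5, 16.2]
width: 0.199
```

```bash
python3 - <<'E'
from h import *
delta(box(-.01,0,.058),tool(73))
E
```

```text
t 18.37 pos [ 0.4936 -0.0439  0.0582] F [-6.2 -1.5 16.2] w 0.199 q [-0.14  0.1   2.14  0.    0.89  0.16] 
 delta [0.0848, -0.0009, 0.0003, 0.0025, -0.0008, -0.0006]
```

Request:
apply_moves(deltas=[[0,0,-0.003,0,0,0,1],[0,-0.0015,-0.003,0,0,0,1],[0,-0.0015,-0.001,0,0,0,1],[0,-0.0015,0,0,0,0,1],[0,-0.0015,0,0,0,0,1]])

```text
time: 18.78
tool_pos: [0.4916, -0.0433, 0.0581]
tcp_rot: [2.526, 1.867, 0.002]
wrist_force: [-6.9, -0.3, 21.6]
width: 0.197
```

```bash
python3 - <<'E'
from h import *
delta(box(-.01,0,.058),tool(73))
print(status.read_state()["torque"])
E
```

```text
t 18.78 pos [ 0.4916 -0.0433  0.0581] F [-6.9 -0.3 21.6] w 0.197 q [-0.14  0.1   2.15  0.    0.89  0.16] 
 delta [0.0848, 0.0012, 0.0002, 0.0012, -0.0009, -0.0008]
[0.39166948 1.56055646 0.06114238]
```

The height is the same after a sideways shift, so the lid sits on the ledges. Ease off and slide it in.

Request:
apply_moves(deltas=[[0,0.001,-0.002,0,0,0,1],[0.01,0.001,-0.002,0,0,0,1],[0.02,0.001,-0.002,0,0,0,1],[0.03,0.001,-0.002,0,0,0,1],[0.04,0.001,-0.002,0,0,0,1],[0.04,0.001,-0.002,0,0,0,1]])

```text
time: 19.28
tool_pos: [0.505, -0.0045, 0.0586]
tcp_rot: [2.523, 1.869, 0.003]
wrist_force: [-0.5, 0.2, 8.9]
width: 0.192
```

```bash
python3 - <<'E'
from h import *
delta(box(-.02,0,.058),tool(73))
E
```

```text
t 19.28 pos [ 0.505  -0.0045  0.0586] F [-0.5  0.2  8.9] w 0.192 q [-0.06  0.12  2.12 -0.    0.9   0.24] 
 delta [0.0338, -0.0002, 0.0006, 0.0028, -0.0004, 0.0009]
```

Request:
apply_moves(deltas=[[0.008,0,-0.001,0.002,0,0,1],[0.016,0,-0.001,0.002,0,0,1],[0.024,0,-0.001,0.002,0,0,1],[0.034,0,-0.001,0.002,0,0,1],[0.034,0,-0.001,0.002,0,0,1],[0.034,0,-0.001,0.002,0,0,1]])

```text
time: 19.78
tool_pos: [0.5158, 0.0281, 0.0589]
tcp_rot: [2.525, 1.868, 0.006]
wrist_force: [5.0, 0.3, -0.4]
width: 0.194
```

```bash
python3 - <<'E'
from h import *
delta(box(-.02,0,.058),tool(73))
E
```

```text
t 19.78 pos [0.5158 0.0281 0.0589] F [ 5.   0.3 -0.4] w 0.194 q [0.01 0.14 2.1  0.   0.9  0.3 ] 
 delta [-0.0006, -0.001, 0.0009, 0.0029, -0.0026, 0.0001]
```

Slight side force; I'll release, then push on the rib's end so the lid centres itself.

Request:
apply_moves(deltas=[[0,0,0,0,0,0,0.6],[0,0,0,0,0,0,0.6],[0,0,0,0,0,0,0.6],[0,0,-0.03,0,0,0,0.6],[0,0,-0.05,0,0,0,0.6],[-0.04,0,-0.05,0,0,0,1],[-0.065,0,-0.05,0,0,0,1],[-0.065,0,-0.05,0,0,0,1]])

```text
time: 20.45
tool_pos: [0.4928, -0.0376, 0.1083]
tcp_rot: [-2.527, -1.864, 0.003]
wrist_force: [0.5, 1.0, -1.0]
width: 0.004
```

```bash
python3 - <<'E'
from h import *
delta(box(-.085,0,.066),tool(73))
im=vision.read_camera("side")[:,:,::-1]
cv2.imwrite("pics/g.png",im); h=cv2.cvtColor(im,cv2.COLOR_BGR2HSV); m=((h[:,:,2]<95)&(h[:,:,0]<20)&(h[:,:,1]>90)).astype(np.uint8)*255
q=[box(x-.020,y,.082) for x,y in((-.03,-.009),(-.03,.009),(.03,.009),(.03,-.009))]; print("rib top pred if 20 short",proj("side",q).round(1).tolist())
c=biggest(m,(285,160,345,205)); print(cv2.approxPolyDP(c,1.2,True)[:,0].tolist())
E
```

```text
t 20.45 pos [ 0.4928 -0.0376  0.1083] F [ 0.5  1.  -1. ] w 0.004 q [-0.13  0.04  2.11 -0.    1.    0.17] 
 delta [0.004, 0.0019, 0.0423, -0.0023, 0.0007, -0.0031]
rib top pred if 20 short [[323.2, 186.4], [326.7, 190.1], [307.6, 197.5], [304.2, 193.7]]
[[325, 192], [324, 191], [308, 199], [305, 197], [305, 201], [309, 203], [323, 196], [324, 197]]
```

Request:
apply_moves(deltas=[[0.004,0.002,0.02,-0.002,0,-0.003,1],[0.004,0.002,0.042,-0.002,0,-0.003,1],[0.004,0.002,0.042,-0.002,0,-0.003,1],[0.012,0.002,0.042,-0.002,0,-0.003,1],[0.018,0.002,0.042,-0.002,0,-0.003,1],[0.024,0.002,0.042,-0.002,0,-0.003,1],[0.028,0.002,0.042,-0.002,0,-0.003,1],[0.028,0.002,0.042,-0.002,0,-0.003,1]])

```text
time: 21.17
tool_pos: [0.5061, -0.0076, 0.0676]
tcp_rot: [2.521, 1.872, 0.005]
wrist_force: [-0.8, -0.2, -0.5]
width: 0.003
```

```bash
cat > st.py <<'E'
from h import *
s=status.read_state(); i=Ro.from_euler('z',-BY,degrees=True)
print("t",s["time"],"TCP in box",(i.apply(s["tool_pos"]-box(0,0,0))*1000).round(1),"F box",i.apply(s["wrist_force"]).round(1))
E
python3 st.py
```

```text
t 21.1667 TCP in box [-56.5  -2.2  67.6] F box [-0.4  0.8 -0.5]
```

Request:
apply_moves(deltas=[[0.003,-0.002,0,0,0,0,1],[0.006,-0.002,0,0,0,0,1],[0.009,-0.002,0,0,0,0,1],[0.012,-0.002,0,0,0,0,1],[0.012,-0.002,0,0,0,0,1]])

```text
time: 21.58
tool_pos: [0.5069, 0.0037, 0.0669]
tcp_rot: [2.523, 1.871, 0.004]
wrist_force: [-0.4, -1.0, 0.9]
width: -0.002
```

```bash
python3 st.py
```

```text
t 21.5833 TCP in box [-45.4   0.3  66.9] F box [-1.   0.1  0.9]
```

Request:
apply_moves(deltas=[[0.002,0,0,0,0,0,1],[0.004,0,0,0,0,0,1],[0.005,0,0,0,0,0,1],[0.005,0,0,0,0,0,1]])

```text
time: 21.92
tool_pos: [0.5079, 0.0084, 0.0664]
tcp_rot: [2.523, 1.871, 0.002]
wrist_force: [1.2, -2.4, 0.6]
width: 0.002
```

```bash
python3 st.py
```

```text
t 21.9167 TCP in box [-40.6   0.8  66.4] F box [-2.  -1.8  0.6]
```

Request:
apply_moves(deltas=[[0.001,0,0,0,0,0,1],[0.002,0,0,0,0,0,1],[0.003,0,0,0,0,0,1],[0.003,0,0,0,0,0,1]])

```text
time: 22.25
tool_pos: [0.5078, 0.0086, 0.0664]
tcp_rot: [2.519, 1.872, -0.004]
wrist_force: [-1.7, -11.8, 3.3]
width: 0.001
```

```bash
python3 st.py; python3 - <<'E'
from h import *
im=vision.read_camera("side")[:,:,::-1]; cv2.imwrite("pics/g2.png",im)
L=np.array([[-82.5,-66.3],[-82.5,66.3],[82.5,53.3],[82.5,-53.3]])/1000
print("plate corners if home",proj("side",[box(*l,.058) for l in L]).round(1).tolist())
h=cv2.cvtColor(im,cv2.COLOR_BGR2HSV); m=((h[:,:,0]>8)&(h[:,:,0]<30)&(h[:,:,1]>40)&(h[:,:,1]<150)&(h[:,:,2]>150)).astype(np.uint8)*255
c=biggest(m,(255,165,360,245)); print(cv2.approxPolyDP(cv2.convexHull(c),1.5,True)[:,0].tolist())
E
```

```text
t 22.25 TCP in box [-40.4   0.9  66.4] F box [-11.8  -1.8   3.3]
plate corners if home [[322.1, 178.2], [348.0, 204.9], [291.7, 224.0], [273.0, 199.9]]
[[347, 205], [291, 226], [276, 207], [273, 200], [316, 181], [342, 199]]
```

It stopped dead at 11.8 N where home is expected, and the picture agrees. A touch more push, then back off and lift.

Request:
apply_moves(deltas=[[0.0005,0,0,0,0,0,1],[0.0007,0,0,0,0,0,1],[0.0007,0,0,0,0,0,1]])

```text
time: 22.55
tool_pos: [0.5078, 0.0087, 0.0664]
tcp_rot: [2.519, 1.872, -0.006]
wrist_force: [-2.8, -14.3, 4.3]
width: 0.003
```

```bash
python3 st.py
```

```text
t 22.55 TCP in box [-40.4   0.9  66.4] F box [-14.5  -1.5   4.3]
```

Request:
apply_moves(deltas=[[-0.01,0,0,0,0,0,1],[-0.02,0,0,0,0,0,1],[-0.02,0,-0.03,0,0,0,1],[-0.04,0,-0.07,0,0,0,1],[-0.08,0,-0.11,0,0,0,1],[-0.12,0,-0.14,0,0,0,1],[-0.16,0,-0.14,0,0,0,1],[-0.16,0,-0.14,0,0,0,1]])

```text
time: 23.22
tool_pos: [0.4624, -0.1443, 0.2094]
tcp_rot: [2.52, 1.868, 0.006]
wrist_force: [0.7, -0.9, 0.2]
width: -0.002
```

```bash
python3 st.py; python3 - <<'E'
from h import *
L=np.array([[-82.5,-66.3],[-82.5,66.3],[82.5,53.3],[82.5,-53.3]])/1000
Rb=np.array([[-.03,-.009],[-.03,.009],[.03,.009],[.03,-.009]]); o=[]
for n,w in(("top",(280,160,370,250)),("side",(262,160,352,250))):
    im=vision.read_camera(n)[:,:,::-1].copy(); k=cv2.resize(im[w[1]:w[3],w[0]:w[2]],(400,400),interpolation=cv2.INTER_CUBIC)
    for P,z in((L,.058),(Rb,.082)):
        for u,v in proj(n,[box(*l,z) for l in P]): cv2.circle(k,(int((u+.5-w[0])*4.444),int((v+.5-w[1])*4.444)),2,(255,0,255),-1)
    o.append(k)
cv2.imwrite("pics/v12.png",np.hstack(o))
E
```

```text
t 23.2167 TCP in box [-200.    -0.4  209.4] F box [-0.6 -0.9  0.2]
```

View pics/v12.png

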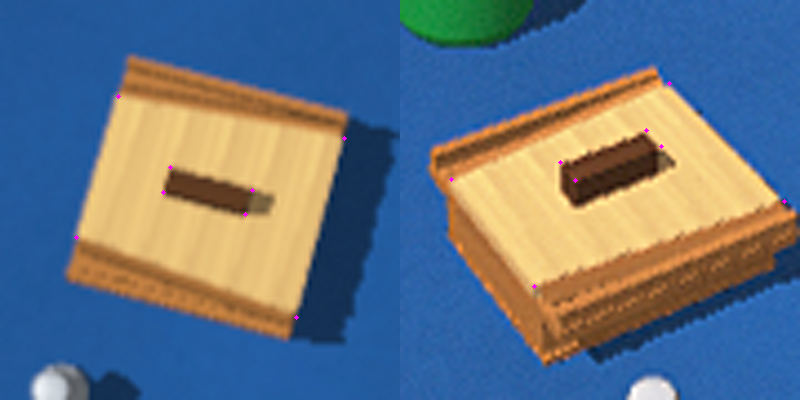

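The lid is home: its ends are level with the box, and its corners and rib sit on the predicted home marks in both views. The arm is clear, so I'm handing in.

```bash
python3 -c "
from workcell import job; print(job.finish_job())"
```

```text
the job is handed in; nothing more can be done
None
```

I put both L pieces flat in the puzzle box and slid the lid home, then handed the job in at about 23 s. No verdict was reported.

- **Pieces:** I used the middle-sized dark L and the red L. After placing both, the side view showed them flat in the tray, side by side, with their grip bars clear of each other.
- **Lid:** I gripped it by the rib, set it down 95 mm short of home, slid it to about 20 mm short and let go. I then pushed it on by the end of its rib with the fingers closed. It stopped dead with the tool about where I expected for home, and I held the push up to 14.5 N.
- **Last checks:** After the arm backed off, the lid's corners and rib sat on the predicted home positions to about a pixel (about 3 mm) in both views, and its ends were level with the box. I saw no disagreement beyond that. The arm was clear, with no contact force on the tool.
- **Not measured:** I could not read the lid's wedging force after release, so I infer it from the dead stop. I never saw the lunch pot, bottle stopper or ring dish move, but I did not measure their final positions.

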